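Load a magnet blank into the rotary nest table and index it one click

TASK

Load the loose round blank from the bench into the empty nest that stands at the gate of the rotary nest table: lay it flat on the loading tray and push it in between the sprung jaws until it bears against the register stop, firmly but without forcing the stop. Then turn the wheel exactly one click anticlockwise (seen from above), so that the loaded nest has moved on and the next empty nest stands at the gate, and let go. Do not disturb the other things on the bench.

Things in the scene. Friction and masses are not known exactly. Their poses are not given: they have to be found in the camera images.
- blank_centre (a point): Centre (half-way up) of the loose blank: a round hardboard disc, 50 mm in diameter, 10 mm thick, 22 g, brown wood with a darker laser-cut edge, both faces alike, lying flat on the bench by itself. z axis upright.
- axle (a point): Point on the axle of the rotary nest table at deck level, 36 mm over the bench; it and its axes are fixed to the machine: -y points outward from the axle through the gate and along the loading tray, z up. A low fixed guard strip rings the wheel (129 mm radius, top 50 mm over the bench), open only at the gate (66 mm gap). The machine is bolted down.
- hub (a point): Top centre of the wheel's hub, 53 mm over the bench. The wheel is an aluminium disc of 124 mm radius, its deck 36 mm over the bench, with six nests 60 degrees apart that stand up to 15 mm over the deck. The three nests next after the gate, anticlockwise, are already loaded; the nest at the gate and the two behind it are empty.
- gate (a point): Point on the floor of the fixed loading tray, 172 mm from the axle; lay the blank here. Axes as axle: +y is the way to push. The tray is level with the deck (36 mm over the bench), 70 mm wide, from 128 to 210 mm from the axle, open at its outer end. Its side guides are 5 mm high, 53 mm apart near the gate, flaring from 155 mm outward to 64 mm at the outer end.
- nest (a point): Point on the deck, turning with the wheel, in the nest that starts at the gate, 92 mm from the axle; at the start its axes are as axle (+y inward). A steel register stop ends this nest, a rigid flat face 30 mm wide, 14 mm high. It is screw-set for the job: the centre of a blank that bears on it lies up to 6 mm inward or outward of this point, not known beforehand, so feel for it.
- jaws (a point): Middle between the nest's two sprung black nylon jaws, 99 mm from the axle, on the wheel: upright round noses, 10 mm thick, 12 mm high, 42 mm between them. Pushing the blank through takes 6 to 12 N (centre 113 to 98 mm from the axle), then 2 to 5 N. They hold it by friction and do not draw it in. At the rigid stop the push rises steeply: 5 to 10 N more is firm, over 20 N on the stop forces it.
- pin (a point): Point 65 mm over the bench on the axis of one of six turning pins of the wheel, turning with it: upright black round pins, 13 mm thick, 112 mm from the axle, half-way between nests; grips 46 to 85 mm over the bench. This one starts 30 degrees clockwise (from above) of the nest at the gate; the others follow every 60 degrees. Axes at the start as axle.
- wheel (a joint): Angle of the wheel in rad, 0 at the start, growing anticlockwise seen from above; a click is 1.047 (60 degrees). A spring roller holds it in each click: leaving one takes 6 to 11 N on a turning pin, from 0.1 to 0.9 rad it runs freely (1 to 3 N), resists again, then drops into the next click and stays there by itself. Over 25 N from the fingers strains the wheel.
- pen: Marker pen with a black cap, 14 x 128 x 16 mm, lying on the bench; a bystander. Origin at the middle of its underside.
- driver: Red-handled screwdriver, 172 mm long, 24 mm thick, lying on the bench; a bystander. Origin at the middle of its underside.
Not all that is in view belongs to the job. Leave any purple or turquoise look-alike of the part that bears blank_centre alone.

How it is judged:
By the outcome, as a careful person would: the job done as asked, in the order asked, and still so for the second after the job is handed in, with the robot touching nothing.
It also fails if it takes over 72 s, if anything falls off the work surface, if the arm or the gripper's body presses on something with over 40 N, if the wrist force passes 120 N, or if a joint passes its speed limit or range.

ROBOT

A 6-joint arm with a two-finger parallel gripper is mounted at the origin on a cart in front of the work surface, level with it; the furniture and walls round the work are solid. World frame = base frame: x ahead of the robot, y to its left, z up, the work surface at z = 0. Lengths are in m, angles in degrees, forces in N, time in s.
With the tool pointing down it reaches from about 0.35 to 0.875 m from the base axis. Payload 4.2 kg.
Tool frame: the origin (TCP) lies midway between the tips of the shut fingers; the grasp point (between the pads) lies 19 mm behind it; z points along the fingers, y is the direction in which the jaws open and shut (so a half turn about z gives the same grasp; the last joint's range is limited). The gripper opens to 87 mm and grips with 3 to 60 N. Pads are 19 mm wide; open, the fingers measure 117 mm over their backs; the gripper's body (75 mm by 190 mm) begins 51 mm behind the grasp point.
Start: joints at [89.129, 22.042, 0.453, 0, -68.411, -14.817], TCP at [0.169, 0.602, 0.223] pointing down, gripper open.
Joint ranges: [-179.83, 179.83], [-69.29, 118.12], [-61.27, 80.66], [-181.25, 117.63], [-171.15, -9.14], [-177.46, 177.46]. Speed limits (degrees/s): [159.86, 159.86, 180, 180, 180, 180].

INTERFACE

Orientations are given as a 3x3 rotation matrix whose columns are the frame's x, y, z axes.
In Python, from station import r gives the robot as it stands.
- The arm moves only by the tool carry_out, never from a script. Its argument "steps" is a list of rows, each a list of 2 entries, a list of its own where there are three numbers: the shift along the tool's x, y, z in cm, then the turn about the tool's z in degrees. In form: [[[x, y, z], twist], ...]. A call has 1 to 20 rows; each row is the pose to reach, as a shift and turn from the pose measured when the call began, along the tool's axes at that moment; what a row does not reach only later rows make up. A row lasts 1/10 s, in which the tool goes at most 50 mm and 8.59 degrees, less where a joint would pass 70% of its speed; a pose out of reach is approached as far as the arm can. A call with a gripper value outside its range is refused whole. "gripper" is the gripper's target within -1 to 1 (fully open at 1, half-way at 0, shut at -1), set as the call begins (left out, the last holds). The fingers move at their own pace and stop on an object; the grip force is fixed at half the most. Time passes only in rows, so rows that repeat a pose let the fingers close. It gives the time, the measured TCP pose, the force and the opening at its end, in the units of the state.
- r.sense(): the state, without advancing time (a new reading comes with each control period).
- r.capture(name): name is "scene" or "side" or "wrist"; returns the picture (384x512x3 uint8, red, green, blue); there is no depth.
- r.calibration(name): a dict with "camera_matrix" (3x3 intrinsics, pixels), "D" ([k1, k2, p1, p2, k3] as OpenCV has them; the pictures are not rectified), "world_from_camera" (4x4, takes a point from camera to world coordinates). Camera axes: x right, y up, looking along -z (the intrinsics and any distortion apply to the point x, -y, -z); pixel columns grow to the right and rows downward; lengths in m; the calibration is good to about 2 mm. A picture is of the moment at which its call begins: read the wrist's pose just before it. calibration takes no time and is no camera call; for the wrist camera it gives the pose at the moment of the call.
- r.finish_job(): hands the job in, once; it reports no verdict.
Trained networks look in the newest picture that a camera, given by its name, has taken for a name from the list of things; names that differ only in an ending like _2 or _b are one class to them, and where a whole thing is asked for, a point or a joint stands for the part that bears it (a point fixed in the world has none). Each returns a list of dicts, best first, with "confidence" (0 to 1); they miss things now and then, are a little off and sometimes report something else, mostly with a low value. They report only what shows in the picture. A call takes as long as a camera call. They do not tell look-alikes from the thing itself.
- r.cut_out(camera, target): "pixels" (384x512 bool, what is visible of it).
- r.place_of(camera, target): "centre" ([x, y, z] in m, in world coordinates, good to about 4 mm: a listed point, or the origin of a listed thing).
The state is a dict: "time_s": time; "joints": joint angles; "joint_velocities": joint speeds; "effort": joint torques, N m; "tcp_pos": TCP position; "ee_rot": TCP orientation; "wrist_force": force on the tool from outside, world axes, zero at the start; "moment": the same for the moment, N m; "gripper_width": opening from 0.0 (shut) to 1.0 (fully open).
Only numpy, scipy, OpenCV 4.12 (cv2) and the standard library are available. Lean on these libraries where they do the work, as an engineer would, in place of code of your own. Each camera call takes 0.05 s, during which the arm holds its last target. There are 200 camera calls.

## Working session

There is one attempt and no reset: what is moved stays moved. The work goes in short steps, Python scripts to look and compute and a tool call to move; the robot and the scene stay as the last step left them, time stands still between calls to the robot, and variables do not carry over. Pictures are saved under pics/ and viewed, about 8 in all and at most 12, crops included, and the job is handed in when it is done.

Besides the shell and the picture viewer there is one more tool, called after ">>>" by a JSON object that holds its "op" and its "data". carry_out: Moves the arm, as the interface text tells. Its arguments: {"type":"object","properties":{"steps":{"type":"array","items":{"type":"array"}},"gripper":{"type":"number"}},"required":["steps"]}

```bash
mkdir -p pics; ls; cat > h.py <<'E'
from station import r
import numpy as np, cv2
def snap(cam,name):
    im=r.capture(cam); cv2.imwrite(f'pics/{name}.png',im[:,:,::-1]); return im
def ray(cam,uv,z,cal=None):
    c=cal or r.calibration(cam); K=np.array(c['camera_matrix']);D=np.array(c['D']);T=np.array(c['world_from_camera'])
    p=cv2.undistortPoints(np.array([[uv]],float),K,D)[0,0]
    d=T[:3,:3]@np.array([p[0],-p[1],-1]); o=T[:3,3]; return o+d*(z-o[2])/d[2]
def proj(cam,P,cal=None):
    c=cal or r.calibration(cam); K=np.array(c['camera_matrix']);D=np.array(c['D']);T=np.array(c['world_from_camera'])
    q=(np.linalg.inv(T)@np.append(P,1))[:3]*[1,-1,-1]
    return cv2.projectPoints(q[None],np.zeros(3),np.zeros(3),K,D)[0][0,0]
E
python3 - <<'E'
from h import *
np.set_printoptions(precision=4,suppress=True)
ims=[]
for c in ['scene','side','wrist']:
    ims.append(snap(c,c+'0'))
    for t in ['blank_centre','axle','hub','gate','nest','jaws','pin','pen','driver']:
        try: print(c,t,[(np.round(d['centre'],4).tolist(),round(d['confidence'],2)) for d in r.place_of(c,t)][:3])
        except Exception as e: print(c,t,e)
s=r.sense(); print(s)
E
```

```text
pics
scene blank_centre [([0.4195, -0.3499, 0.0021], 0.65), ([0.4669, -0.2586, 0.0054], 0.55), ([0.5206, -0.3296, 0.0044], 0.5)]
scene axle [([0.5745, 0.0148, 0.0336], 0.95)]
scene hub [([0.573, 0.0149, 0.0574], 0.58)]
scene gate [([0.5613, -0.1564, 0.0377], 0.86)]
scene nest [([0.5683, -0.0742, 0.0383], 0.76), ([0.5617, -0.1582, 0.0368], 0.17)]
scene jaws [([0.5629, -0.0809, 0.0463], 0.88)]
scene pin [([0.5145, -0.0759, 0.0631], 0.96)]
scene pen [([0.3702, -0.3015, 0.0028], 0.69)]
scene driver [([0.4553, -0.4409, 0.0024], 0.82), ([0.4216, -0.3515, 0.0056], 0.42)]
side blank_centre [([0.421, -0.3499, 0.0072], 0.63), ([0.4649, -0.2551, 0.0043], 0.54), ([0.5177, -0.3249, 0.0042], 0.43)]
side axle [([0.5774, 0.015, 0.036], 0.95)]
side hub [([0.5732, 0.0147, 0.0557], 0.9)]
side gate [([0.5108, -0.0821, 0.0647], 0.74), ([0.5616, -0.16, 0.0354], 0.61)]
side nest [([0.5664, -0.0788, 0.0403], 0.79)]
side jaws [([0.567, -0.0828, 0.0392], 0.83)]
side pin [([0.508, -0.0791, 0.0636], 0.68)]
side pen [([0.3712, -0.3042, -0.0005], 0.55), ([0.5706, -0.086, 0.0414], 0.19)]
side driver [([0.4565, -0.4407, -0.0], 0.52)]
wrist blank_centre []
wrist axle []
wrist hub []
wrist gate []
wrist nest []
wrist jaws []
wrist pin []
wrist pen []
wrist driver []
{'time_s': 1.5, 'joints': array([ 89.1287,  22.0432,   0.4534,  -0.002 , -68.4127, -14.8161]), 'joint_velocities': array([-0.0004,  0.0571, -0.1185, -0.0356, -0.0119,  0.0275]), 'effort': array([ -0.0003, -39.0462,  18.7615,   4.2243,   0.0154,  -0.    ]), 'tcp_pos': array([0.169 , 0.6017, 0.2225]), 'ee_rot': array([[ 0.9627, -0.2704, -0.    ],
       [-0.2704, -0.9627, -0.    ],
       [-0.    ,  0.0001, -1.    ]]), 'wrist_force': array([-0.1004, -0.0393,  0.9053]), 'moment': array([-0.0498,  0.0016, -0.001 ]), 'gripper_width': 1.0032572225276184}
```

View pics/scene0.png

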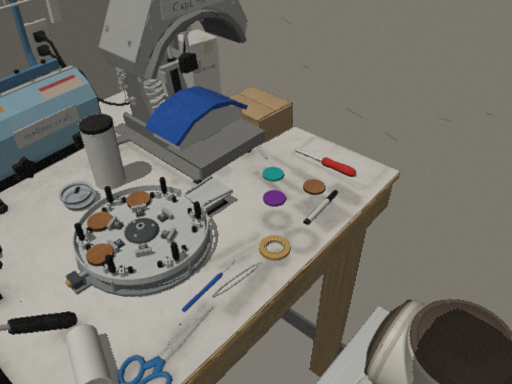

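View pics/wrist0.png

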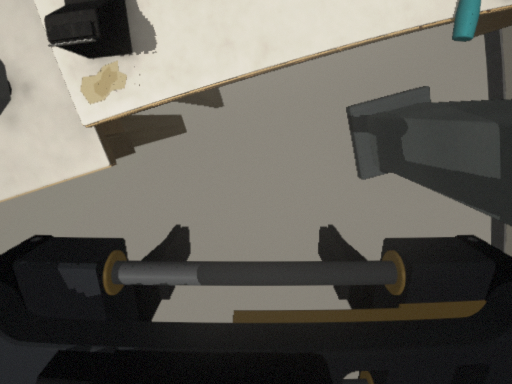

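The picture shows the wheel at about (140,230), with its tray pointing to (207,193). The brown blank is at (314,187), lying between the pen at (320,207) and the driver at (335,165). The purple disc (274,198) and turquoise disc (273,174) are look-alikes. The wrist camera can't see the job from here.

```bash
python3 - <<'E'
from h import *
np.set_printoptions(precision=4,suppress=True)
for n,p,z in [('blank',(314,186.5),.01),('penA',(307,222),.008),('penB',(337,192),.008),('purple',(274,198),.01),('turq',(273,174),.01),('archcornerR',(263,150),.03),('archfront',(200,178),.0),('drv tip',(296,151),.01),('drv end',(355,172),.012),('ring',(275,247),.01),('jar base',(108,186),0)]:
    print(n,ray('scene',p,z))
for a in ['blank_centre']:
    for c in ['scene','side']:
        print([proj(c,np.array(d['centre'])) for d in r.place_of(c,a)])
E
```

```text
blank [ 0.4174 -0.3426  0.01  ]
penA [ 0.3623 -0.2396  0.008 ]
penB [ 0.3683 -0.3619  0.008 ]
purple [ 0.4607 -0.253   0.01  ]
turq [ 0.5173 -0.3188  0.01  ]
archcornerR [ 0.5805 -0.3573  0.03  ]
archfront [ 0.6466 -0.206   0.    ]
drv tip [ 0.5338 -0.4301  0.01  ]
drv end [ 0.374  -0.4478  0.012 ]
ring [ 0.3669 -0.1408  0.01  ]
jar base [ 0.7898 -0.0448  0.    ]
[array([314.8503, 187.3034]), array([273.3917, 197.182 ]), array([274.7659, 173.2467])]
[array([294.8426, 204.5455]), array([266.051 , 216.2293]), array([260.0177, 202.8167])]
```

View pics/side0.png

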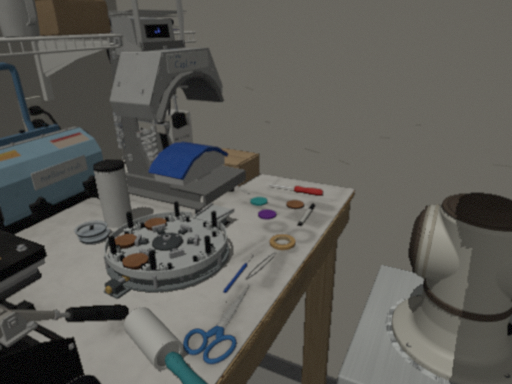

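>>> {"op": "carry_out", "data": {"steps": [[[15.4,6.3,-6],0],[[15.4,6.3,-6],0],[[15.4,6.3,-6],0],[[31.5,19.4,-6],-6],[[31.5,19.4,-6],-11],[[31.5,19.4,-6],-11],[[31.5,19.4,-6],-11],[[42.2,35.1,-6],-11],[[42.2,35.1,-6],-11],[[42.2,35.1,-6],-11],[[42.2,35.1,-6],-11],[[48.5,54.1,-6],-11],[[48.5,54.1,-6],-11],[[48.5,54.1,-6],-11],[[48.5,54.1,-6],-11],[[51.2,71,-6],-11],[[51.2,71,-6],-11],[[51.2,71,-6],-11],[[51.2,71,-6],-11],[[49.9,84.9,0],-11]], "gripper": 1}}

```text
time_s: 3.6
tcp_pos: [0.4553, -0.2658, 0.2651]
ee_rot: [[0.997, -0.081, 0.006], [-0.081, -0.997, -0.003], [0.007, 0.002, -1.0]]
wrist_force: [1.7, 0.1, -0.7]
gripper_width: 1.001
```

>>> {"op": "carry_out", "data": {"steps": [[[-2.8,8.7,6],0],[[-2.8,8.7,10],0],[[-2.8,8.7,12.5],0],[[-2.8,8.7,12.5],0],[[-2.8,8.7,12.5],0]], "gripper": 0.5}}

```text
time_s: 4.1
tcp_pos: [0.4202, -0.3508, 0.1389]
ee_rot: [[0.997, -0.082, 0.003], [-0.082, -0.997, -0.002], [0.003, 0.002, -1.0]]
wrist_force: [1.2, -0.2, 1.5]
gripper_width: 0.76
```

```bash
python3 - <<'E'
from h import *
np.set_printoptions(precision=4,suppress=True)
snap('wrist','wrist1'); s=r.sense(); print(s['tcp_pos'],s['gripper_width'],s['joints'],s['wrist_force'])
for d in r.place_of('wrist','blank_centre')+r.cut_out('wrist','blank_centre'):
    if 'centre' in d: print(d)
    else:
        m=d['pixels'];print(d['confidence'],m.sum());
        c=max(cv2.findContours(m.astype('u1'),0,1)[0],key=len)
        e=cv2.minEnclosingCircle(c); print(e, ray('wrist',e[0],.01))
snap('scene','sc1')
print(r.place_of('scene','blank_centre')[:1])
E
```

```text
[ 0.4219 -0.351   0.141 ] 0.7562744488390664 [-22.8001  18.7298 -17.3316   0.0647 -53.4819 108.1337] [0.3575 0.2001 0.7485]
{'centre': [0.4218, -0.3501, 0.005], 'confidence': 0.82}
{'centre': [0.5216, -0.3238, 0.0045], 'confidence': 0.78}
{'centre': [0.465, -0.2576, 0.0064], 'confidence': 0.7}
0.96 1508
((250.55404663085938, 187.0), 22.339235305786133) [ 0.4246 -0.3484  0.01  ]
0.6 1929
((220.15261840820312, 95.61915588378906), 25.839685440063477) [ 0.5261 -0.3248  0.01  ]
0.57 1615
((168.0076904296875, 156.0076904296875), 23.334463119506836) [ 0.4677 -0.2596  0.01  ]
[{'centre': [0.4653, -0.2579, 0.0075], 'confidence': 0.78}]
```

View pics/wrist1.png

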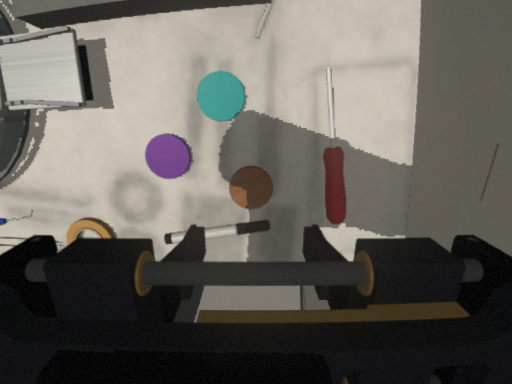

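The wrist view shows the brown blank at (251,187), centred between the fingers. The pen, driver and both look-alikes are well clear of the finger path. Descending to grasp.

>>> {"op": "carry_out", "data": {"steps": [[[0,0,4],0],[[0,-0.1,8],0],[[0,-0.1,11],0],[[0,-0.1,12.5],0],[[0,-0.1,13.3],0],[[0,-0.1,13.7],0],[[0,-0.1,13.7],0],[[0,-0.1,13.7],0]]}}

```text
time_s: 5.15
tcp_pos: [0.4254, -0.3505, 0.0068]
ee_rot: [[0.997, -0.079, 0.013], [-0.079, -0.997, -0.006], [0.014, 0.005, -1.0]]
wrist_force: [0.0, -0.0, 0.5]
gripper_width: 0.752
```

>>> {"op": "carry_out", "data": {"steps": [[[0,0,0],0],[[0,0,0],0],[[0,0,0],0],[[0,0,0],0],[[0,0,0],0],[[0,0,0],0]], "gripper": -1}}

```text
time_s: 5.75
tcp_pos: [0.4257, -0.3507, 0.0073]
ee_rot: [[0.997, -0.079, 0.014], [-0.079, -0.997, -0.007], [0.014, 0.005, -1.0]]
wrist_force: [-1.2, 1.6, 4.9]
gripper_width: 0.549
```

>>> {"op": "carry_out", "data": {"steps": [[[0,0,0],0],[[0,0,0],0],[[0,0,0],0],[[-0.3,0,0.3],0],[[-0.4,0,0.5],0],[[-0.4,0,0.5],0],[[-0.4,0,0.5],0]], "gripper": 0.5}}

```text
time_s: 6.45
tcp_pos: [0.4217, -0.3504, 0.0021]
ee_rot: [[0.997, -0.079, 0.013], [-0.079, -0.997, -0.006], [0.014, 0.005, -1.0]]
wrist_force: [-0.4, 0.4, -0.8]
gripper_width: 0.749
```

>>> {"op": "carry_out", "data": {"steps": [[[0,0,0],0],[[0,0,0],0],[[0,0,0],0],[[0,0,0],0],[[0,0,0],0],[[0,0,0],0]], "gripper": -1}}

```text
time_s: 7.05
tcp_pos: [0.4218, -0.3504, 0.0022]
ee_rot: [[0.997, -0.079, 0.014], [-0.079, -0.997, -0.007], [0.014, 0.005, -1.0]]
wrist_force: [-0.1, -0.0, 0.3]
gripper_width: 0.561
```

>>> {"op": "carry_out", "data": {"steps": [[[0,0,-1.5],0],[[0,0,-5],0],[[0,0,-10],0],[[1,-5,-14],0],[[2,-10,-14],0],[[2.3,-15,-14],0],[[2.3,-19.2,-14],0],[[2.3,-19.2,-14],0],[[2.3,-19.2,-14],0],[[2.3,-19.2,-14],0]]}}

```text
time_s: 8.05
tcp_pos: [0.4578, -0.1603, 0.1414]
ee_rot: [[0.997, -0.079, 0.013], [-0.079, -0.997, -0.007], [0.014, 0.006, -1.0]]
wrist_force: [-0.6, -0.4, -0.3]
gripper_width: 0.562
```

```bash
python3 - <<'E'
from h import *
np.set_printoptions(precision=4,suppress=True)
snap('wrist','wrist2'); s=r.sense(); print(s['tcp_pos'],s['gripper_width'],s['joints'],s['wrist_force'],s['ee_rot'])
for t in ['gate','axle','hub','jaws','nest','pin','blank_centre']:
    for d in r.place_of('wrist',t): print(t,np.array(d['centre']),d['confidence'])
E
```

```text
[ 0.4578 -0.1607  0.1413] 0.5578539568706375 [  0.1355  12.7121 -26.2144   0.4934 -50.3144  84.9567] [-0.1155 -0.5725 -0.2983] [[ 0.9967 -0.0802  0.0133]
 [-0.0801 -0.9968 -0.0066]
 [ 0.0138  0.0055 -0.9999]]
gate [ 0.5626 -0.1551  0.0357] 0.79
gate [ 0.4606 -0.4379 -0.0019] 0.31
axle [0.5752 0.0128 0.0369] 0.97
hub [0.574  0.0153 0.0497] 0.88
jaws [ 0.5635 -0.083   0.0399] 0.59
nest [ 0.5659 -0.0794  0.034 ] 0.93
pin [ 0.5127 -0.0803  0.0686] 0.56
blank_centre [ 0.4559 -0.1642  0.1447] 0.69
blank_centre [ 0.5196 -0.323   0.0025] 0.67
blank_centre [ 0.4664 -0.2558  0.0048] 0.56
```

View pics/wrist2.png

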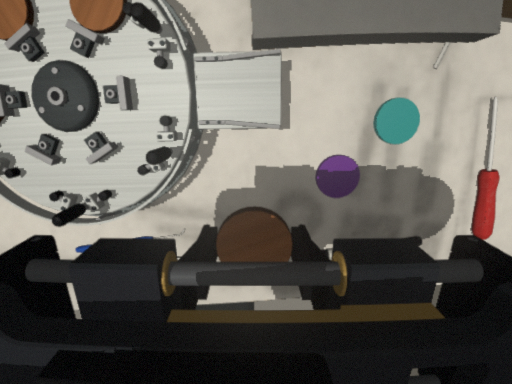

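```bash
python3 - <<'E'
from h import *
np.set_printoptions(precision=4,suppress=True)
im=cv2.imread('pics/wrist2.png')
cv2.imwrite('pics/crop2.png',cv2.resize(im[20:200,0:310],None,fx=2.5,fy=2.5,interpolation=2))
for p,z in [((281,53),.041),((281,128),.041),((199,56),.041),((197,126),.041),((64,96),.053)]: print(p,ray('wrist',p,z))
a=np.array([.5755,.0145,.036])
for th in [-4.6,-4]:
  t=np.deg2rad(th);u=np.array([np.sin(t),-np.cos(t),0]);v=np.array([np.cos(t),np.sin(t),0])
  for d in(.128,.172,.21):print(th,d,a+d*u,[proj('wrist',a+d*u+k*v) for k in(-.035,0,.035)])
E
```

```text
(281, 53) [ 0.5908 -0.1969  0.041 ]
(281, 128) [ 0.5241 -0.1932  0.041 ]
(199, 56) [ 0.5943 -0.1227  0.041 ]
(197, 126) [ 0.5326 -0.1128  0.041 ]
(64, 96) [0.5714 0.0041 0.053 ]
-4.6 0.128 [ 0.5652 -0.1131  0.036 ] [array([195.7599, 128.4423]), array([193.8499,  90.8881]), array([191.9996,  51.2054])]
-4.6 0.172 [ 0.5617 -0.1569  0.036 ] [array([240.558 , 128.2562]), array([240.1281,  90.6106]), array([239.7116,  50.8089])]
-4.6 0.21 [ 0.5587 -0.1948  0.036 ] [array([279.3022, 128.2879]), array([280.1617,  90.698 ]), array([280.9976,  50.9604])]
-4 0.128 [ 0.5666 -0.1132  0.036 ] [array([196.0511, 127.0407]), array([193.7703,  89.4064]), array([191.5274,  49.6549])]
-4 0.172 [ 0.5635 -0.1571  0.036 ] [array([240.9007, 126.3714]), array([240.0963,  88.6134]), array([239.2813,  48.7095])]
-4 0.21 [ 0.5609 -0.195   0.036 ] [array([279.7184, 125.9914]), array([280.203 ,  88.2624]), array([280.6383,  48.3957])]
```

View pics/crop2.png

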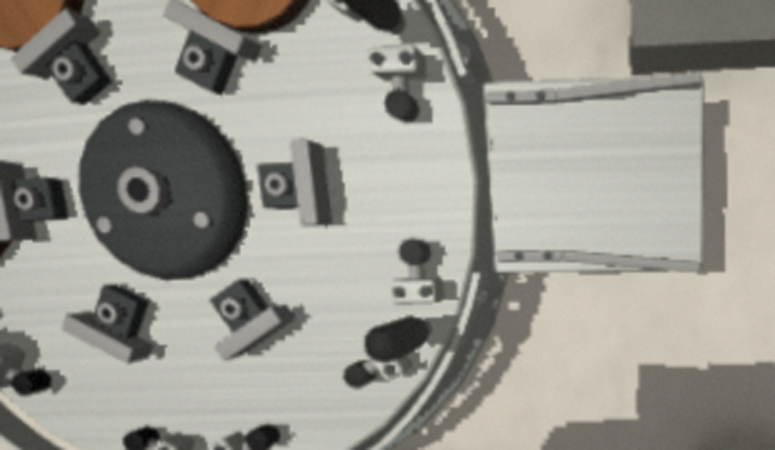

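The crop shows the tray corners at about (199,128), (281,128) and (281,50) in wrist pixels. That agrees to 1 mm with axle (0.5755, 0.0145) and yaw -4.6°. The gate nest is empty and its stop faces the tray. Moving above the gate.

>>> {"op": "carry_out", "data": {"steps": [[[4,0,0],0],[[8,-1,0],0],[[10.2,-1.2,2],0],[[10.2,-1.2,6],0],[[10.2,-1.2,8],0],[[10.2,-1.2,8],0],[[10.2,-1.2,8],0]]}}

```text
time_s: 9.15
tcp_pos: [0.5619, -0.1576, 0.0629]
ee_rot: [[0.997, -0.08, 0.013], [-0.08, -0.997, -0.007], [0.014, 0.006, -1.0]]
wrist_force: [0.6, 0.1, 0.1]
gripper_width: 0.562
```

>>> {"op": "carry_out", "data": {"steps": [[[0,0,1],0],[[0,0,1.8],0],[[0,0,2.2],0],[[0,0,2.4],0],[[0,0,2.4],0]]}}

```text
time_s: 9.65
tcp_pos: [0.5621, -0.1577, 0.0388]
ee_rot: [[0.997, -0.08, 0.013], [-0.08, -0.997, -0.007], [0.014, 0.006, -1.0]]
wrist_force: [0.7, -0.8, -0.9]
gripper_width: 0.56
```

>>> {"op": "carry_out", "data": {"steps": [[[0,0,0.05],0],[[0,0,0.05],0]]}}

```text
time_s: 9.85
tcp_pos: [0.5623, -0.1577, 0.0385]
ee_rot: [[0.997, -0.08, 0.014], [-0.08, -0.997, -0.007], [0.014, 0.006, -1.0]]
wrist_force: [-0.6, -0.0, 0.8]
gripper_width: 0.562
```

>>> {"op": "carry_out", "data": {"steps": [[[0,0,0],0],[[0,0,0],0],[[0,0,0],0],[[0,0,-2],0],[[0,0,-5],0],[[-4,0,-7],0],[[-8,0,-7],0],[[-8,0,-7],0],[[-8,0,-7],0]], "gripper": 0.4}}

```text
time_s: 10.75
tcp_pos: [0.4813, -0.1509, 0.1081]
ee_rot: [[0.997, -0.079, 0.015], [-0.079, -0.997, -0.007], [0.016, 0.006, -1.0]]
wrist_force: [0.1, 0.7, -0.3]
gripper_width: 0.7
```

```bash
python3 - <<'E'
from h import *
np.set_printoptions(precision=4,suppress=True)
im=snap('wrist','wrist3'); s=r.sense(); print(s['tcp_pos'],s['gripper_width'],s['wrist_force'])
cv2.imwrite('pics/crop3.png',cv2.resize(cv2.imread('pics/wrist3.png')[0:260,0:400],None,fx=2,fy=2))
for d in r.place_of('wrist','blank_centre'): print(np.array(d['centre']),d['confidence'])
for d in r.cut_out('wrist','blank_centre')[:3]:
    c=max(cv2.findContours(d['pixels'].astype('u1'),0,1)[0],key=len); e=cv2.fitEllipse(c); print(e,ray('wrist',e[0],.045))
E
```

```text
[ 0.4824 -0.151   0.108 ] 0.7027917379060807 [ 0.0434 -0.3676 -0.1367]
[ 0.56   -0.1607  0.04  ] 0.85
[ 0.5212 -0.3266  0.0044] 0.64
[ 0.4639 -0.2576  0.0045] 0.63
((253.6428680419922, 116.27799224853516), (59.81089782714844, 62.3283805847168), 8.60153579711914) [ 0.5621 -0.158   0.045 ]
((356.0332946777344, 203.6039581298828), (44.86997604370117, 49.03981399536133), 65.80598449707031) [ 0.48   -0.2439  0.045 ]
((420.54461669921875, 144.37753295898438), (45.389827728271484, 52.1586799621582), 47.28962707519531) [ 0.5291 -0.2995  0.045 ]
```

View pics/crop3.png

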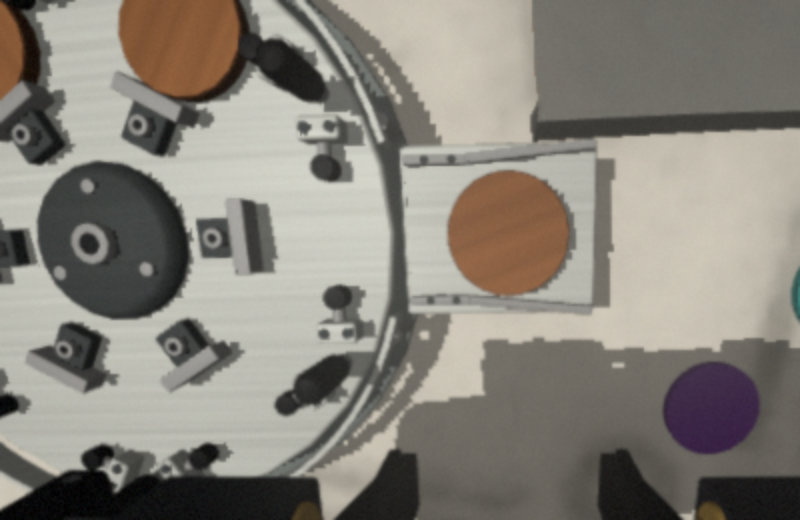

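The blank lies flat in the tray, centred at crop (508,232), with the nest ahead empty and the bystanders untouched. Next I'll twist 90° so the two fingers cradle the blank from behind, going round its outer side.

>>> {"op": "carry_out", "data": {"steps": [[[0,4,0],8],[[4,4,0],16],[[8,4,0],24],[[8,4,0],32],[[8,4,0],40],[[8,4,0],48],[[8,4,0],56],[[8,4,0],64],[[8,4,0],72],[[8,4,0],80],[[8,4,0],88],[[8,4,0],90],[[8,4,0],90],[[8,4,0],90]], "gripper": -0.63}}

```text
time_s: 12.3
tcp_pos: [0.56, -0.1972, 0.1084]
ee_rot: [[-0.079, -0.997, 0.014], [-0.997, 0.078, -0.007], [0.006, -0.015, -1.0]]
wrist_force: [0.0, -0.9, 0.2]
gripper_width: 0.184
```

>>> {"op": "carry_out", "data": {"steps": [[[0.3,0.2,2],0],[[0.4,0.2,4],0],[[0.4,0.25,5.5],0],[[0.4,0.25,6.5],0],[[0.4,0.25,6.9],0],[[0.4,0.25,6.9],0]]}}

```text
time_s: 12.9
tcp_pos: [0.5582, -0.2015, 0.039]
ee_rot: [[-0.078, -0.997, 0.013], [-0.997, 0.078, -0.007], [0.006, -0.014, -1.0]]
wrist_force: [-0.3, 0.3, 0.3]
gripper_width: 0.185
```

>>> {"op": "carry_out", "data": {"steps": [[[-0.8,0,0],0],[[-1.6,0,0],0],[[-2.4,0,0],0],[[-3.2,0,0],0],[[-4,0,-0.05],0],[[-4.8,0,-0.05],0],[[-5.6,0,-0.05],0],[[-6.4,0,-0.05],0],[[-6.4,0,-0.05],0]]}}

```text
time_s: 13.8
tcp_pos: [0.5633, -0.1367, 0.0391]
ee_rot: [[-0.077, -0.997, 0.013], [-0.997, 0.077, -0.007], [0.006, -0.014, -1.0]]
wrist_force: [-0.7, 0.3, 0.5]
gripper_width: 0.187
```

>>> {"op": "carry_out", "data": {"steps": [[[-0.3,0,0],0],[[-0.6,0,0],0],[[-0.9,0,0],0],[[-1.2,0,0],0]]}}

```text
time_s: 14.2
tcp_pos: [0.5636, -0.127, 0.0391]
ee_rot: [[-0.077, -0.997, 0.012], [-0.997, 0.077, -0.01], [0.009, -0.012, -1.0]]
wrist_force: [-0.1, -11.9, -0.6]
gripper_width: 0.179
```

>>> {"op": "carry_out", "data": {"steps": [[[-0.2,0,0],0],[[-0.4,0,0],0]]}}

```text
time_s: 14.4
tcp_pos: [0.5635, -0.1253, 0.0393]
ee_rot: [[-0.077, -0.997, 0.01], [-0.997, 0.077, -0.013], [0.012, -0.011, -1.0]]
wrist_force: [-0.0, -10.8, 0.5]
gripper_width: 0.184
```

>>> {"op": "carry_out", "data": {"steps": [[[-0.2,0,0],0],[[-0.4,0,0],0]]}}

```text
time_s: 14.6
tcp_pos: [0.5634, -0.1236, 0.0394]
ee_rot: [[-0.078, -0.997, 0.009], [-0.997, 0.078, -0.015], [0.014, -0.01, -1.0]]
wrist_force: [-0.5, -11.1, -0.2]
gripper_width: 0.188
```

>>> {"op": "carry_out", "data": {"steps": [[[-0.25,0,0],0],[[-0.5,0,0],0]]}}

```text
time_s: 14.8
tcp_pos: [0.5634, -0.121, 0.0395]
ee_rot: [[-0.079, -0.997, 0.008], [-0.997, 0.078, -0.018], [0.017, -0.009, -1.0]]
wrist_force: [-0.3, -8.3, -0.9]
gripper_width: 0.184
```

>>> {"op": "carry_out", "data": {"steps": [[[-0.2,0,0],0],[[-0.4,0,0],0]]}}

```text
time_s: 15.0
tcp_pos: [0.5635, -0.1189, 0.0395]
ee_rot: [[-0.079, -0.997, 0.007], [-0.997, 0.079, -0.02], [0.019, -0.009, -1.0]]
wrist_force: [0.1, -8.4, -0.0]
gripper_width: 0.182
```

>>> {"op": "carry_out", "data": {"steps": [[[-0.2,0,0],0],[[-0.4,0,0],0]]}}

```text
time_s: 15.2
tcp_pos: [0.5636, -0.1167, 0.0396]
ee_rot: [[-0.08, -0.997, 0.007], [-0.997, 0.08, -0.022], [0.021, -0.008, -1.0]]
wrist_force: [-0.2, -7.0, -0.6]
gripper_width: 0.184
```

>>> {"op": "carry_out", "data": {"steps": [[[-0.2,0,0],0],[[-0.3,0,0],0]]}}

```text
time_s: 15.4
tcp_pos: [0.5637, -0.1153, 0.0396]
ee_rot: [[-0.08, -0.997, 0.006], [-0.997, 0.08, -0.023], [0.023, -0.008, -1.0]]
wrist_force: [0.2, -5.8, -0.2]
gripper_width: 0.188
```

>>> {"op": "carry_out", "data": {"steps": [[[-0.2,0,0],0],[[-0.3,0,0],0]]}}

```text
time_s: 15.6
tcp_pos: [0.5638, -0.1136, 0.0397]
ee_rot: [[-0.081, -0.997, 0.006], [-0.996, 0.081, -0.025], [0.024, -0.008, -1.0]]
wrist_force: [0.5, -5.2, -0.2]
gripper_width: 0.184
```

>>> {"op": "carry_out", "data": {"steps": [[[-0.2,0,0],0],[[-0.3,0,0],0]]}}

```text
time_s: 15.8
tcp_pos: [0.564, -0.1114, 0.0396]
ee_rot: [[-0.082, -0.997, 0.005], [-0.996, 0.081, -0.025], [0.025, -0.007, -1.0]]
wrist_force: [0.5, -3.2, 0.1]
gripper_width: 0.185
```

>>> {"op": "carry_out", "data": {"steps": [[[-0.1,0,0],0],[[-0.2,0,0],0]]}}

```text
time_s: 16.0
tcp_pos: [0.5641, -0.1095, 0.0396]
ee_rot: [[-0.082, -0.997, 0.005], [-0.996, 0.082, -0.025], [0.025, -0.007, -1.0]]
wrist_force: [1.0, -2.7, -0.0]
gripper_width: 0.184
```

>>> {"op": "carry_out", "data": {"steps": [[[-0.1,0,0],0],[[-0.2,0,0],0]]}}

```text
time_s: 16.2
tcp_pos: [0.5641, -0.1081, 0.0395]
ee_rot: [[-0.081, -0.997, 0.005], [-0.996, 0.081, -0.026], [0.026, -0.007, -1.0]]
wrist_force: [-0.6, -10.4, -0.5]
gripper_width: 0.187
```

>>> {"op": "carry_out", "data": {"steps": [[[-0.1,0,0],0],[[-0.2,0,0],0]]}}

```text
time_s: 16.4
tcp_pos: [0.5639, -0.1079, 0.0396]
ee_rot: [[-0.081, -0.997, 0.003], [-0.996, 0.081, -0.029], [0.029, -0.006, -1.0]]
wrist_force: [0.3, -15.1, -0.7]
gripper_width: 0.187
```

>>> {"op": "carry_out", "data": {"steps": [[[0.3,0,0],0],[[1,0,-0.05],0],[[2,0,-0.5],0],[[3,0,-2],0],[[3,0,-5],0],[[3,0,-7],0],[[3,0,-7],0]]}}

```text
time_s: 17.1
tcp_pos: [0.5637, -0.136, 0.1142]
ee_rot: [[-0.081, -0.997, 0.011], [-0.996, 0.08, -0.029], [0.028, -0.013, -1.0]]
wrist_force: [-0.0, 1.0, 0.4]
gripper_width: 0.184
```

```bash
python3 - <<'E'
from h import *
np.set_printoptions(precision=4,suppress=True)
s=r.sense(); print(s['time_s'],s['tcp_pos'],s['gripper_width'],s['wrist_force'],s['ee_rot'],s['joints'])
a=cv2.resize(snap('scene','sc4')[150:310,50:250,::-1],None,fx=3,fy=3,interpolation=2)
cv2.imwrite('pics/c4.png',a)
for t in ['pin','nest','jaws','blank_centre']:
    for d in r.place_of('scene',t): print(t,np.array(d['centre']),d['confidence'])
E
```

```text
17.1 [ 0.5637 -0.136   0.1142] 0.18387575300385262 [-0.0078  1.0046  0.381 ] [[-0.0806 -0.9967  0.011 ]
 [-0.9964  0.0803 -0.0289]
 [ 0.028  -0.0133 -0.9995]] [  3.3508  22.9225 -16.0296   2.1923 -50.5342  -9.3534]
pin [ 0.513  -0.0764  0.0638] 0.94
nest [ 0.5667 -0.0743  0.0367] 0.7
jaws [ 0.563  -0.0794  0.0445] 0.68
jaws [0.5772 0.0142 0.0397] 0.31
blank_centre [ 0.5646 -0.079   0.0412] 0.9
blank_centre [ 0.4643 -0.2587  0.0024] 0.57
blank_centre [ 0.5195 -0.3265  0.0043] 0.5
blank_centre [ 0.512  -0.0765  0.0618] 0.42
```

View pics/c4.png

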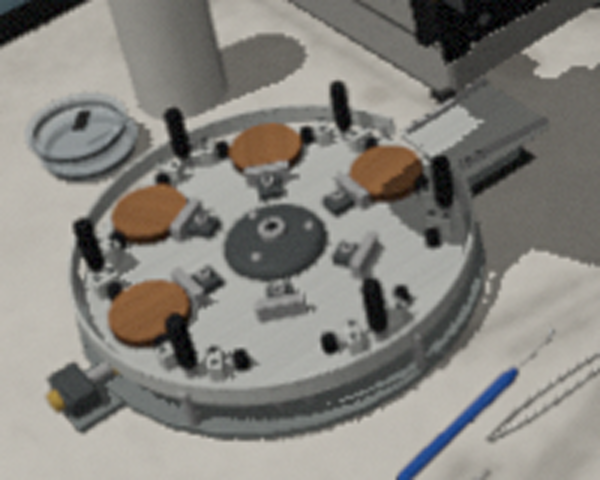

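The blank sits in the gate nest between the jaws and against the stop, at crop (385,170), and the wheel hasn't moved. Moving over the turning pin at (0.512, -0.078).

>>> {"op": "carry_out", "data": {"steps": [[[-1.5,2,-0.5],8],[[-3.5,4,-0.5],16],[[-5.4,5.6,-0.5],24],[[-5.4,5.6,-0.2],30],[[-5.4,5.6,-0.2],30],[[-5.4,5.6,-0.2],30]], "gripper": -0.3}}

```text
time_s: 17.95
tcp_pos: [0.5089, -0.0774, 0.109]
ee_rot: [[-0.567, -0.824, -0.0], [-0.824, 0.566, -0.029], [0.024, -0.016, -1.0]]
wrist_force: [-0.3, -0.1, -0.3]
gripper_width: 0.349
```

```bash
python3 - <<'E'
from h import *
np.set_printoptions(precision=4,suppress=True)
s=r.sense(); print(s['tcp_pos'],s['gripper_width'],s['ee_rot'],s['joints'])
snap('wrist','wrist5')
for t in ['pin','axle']:
    for d in r.place_of('wrist',t): print(t,np.array(d['centre']),d['confidence'])
E
```

```text
[ 0.5089 -0.0774  0.109 ] 0.3491347781038107 [[-0.5665 -0.8241 -0.0003]
 [-0.8237  0.5663 -0.029 ]
 [ 0.024  -0.0162 -0.9996]] [ 10.4492  18.0251 -24.8505   2.2138 -47.4616 -46.4578]
axle [0.5755 0.0138 0.0369] 0.86
```

View pics/wrist5.png

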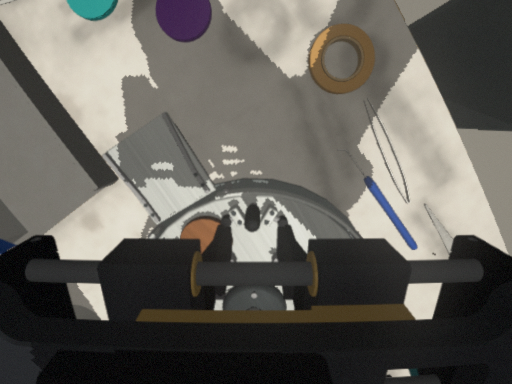

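The pin top is at (252,217), between the fingers at 232 and 283. Descending around it.

>>> {"op": "carry_out", "data": {"steps": [[[-0.3,-0.2,0.5],0],[[-0.3,-0.2,2],0],[[-0.3,-0.2,3.5],0],[[-0.3,-0.2,4.6],0],[[-0.3,-0.2,5.1],0],[[-0.3,-0.2,5.1],0]]}}

```text
time_s: 18.7
tcp_pos: [0.5122, -0.0779, 0.0575]
ee_rot: [[-0.568, -0.823, -0.001], [-0.823, 0.568, -0.029], [0.025, -0.016, -1.0]]
wrist_force: [-0.1, -0.2, 0.9]
gripper_width: 0.354
```

>>> {"op": "carry_out", "data": {"steps": [[[0,0,0],0],[[0,0,0],0],[[0,-0.4,0],-2],[[0,-0.8,0],-4],[[-0.05,-1.2,0],-6]], "gripper": -0.54}}

```text
time_s: 19.2
tcp_pos: [0.5207, -0.0833, 0.0578]
ee_rot: [[-0.478, -0.878, -0.004], [-0.878, 0.478, -0.028], [0.026, -0.01, -1.0]]
wrist_force: [-2.6, 3.4, 1.3]
gripper_width: 0.23
```

>>> {"op": "carry_out", "data": {"steps": [[[0,-0.6,0],-3],[[-0.05,-1.15,0],-6],[[-0.15,-1.75,0],-9],[[-0.25,-2.35,0],-12],[[-0.4,-2.9,0],-15],[[-0.55,-3.45,0],-18],[[-0.75,-4,0],-21],[[-0.95,-4.55,0],-24]]}}

```text
time_s: 20.0
tcp_pos: [0.5649, -0.0965, 0.0584]
ee_rot: [[-0.078, -0.997, -0.005], [-0.997, 0.078, -0.027], [0.027, 0.003, -1.0]]
wrist_force: [-0.3, 0.2, 0.2]
gripper_width: 0.229
```

>>> {"op": "carry_out", "data": {"steps": [[[0,-0.6,0],-3],[[-0.05,-1.15,0],-6],[[-0.1,-1.75,0],-9],[[-0.2,-2.35,0],-12],[[-0.35,-2.9,0],-15],[[-0.5,-3.45,0],-18],[[-0.7,-4,0],-21]]}}

```text
time_s: 20.7
tcp_pos: [0.6048, -0.0927, 0.0584]
ee_rot: [[0.286, -0.958, -0.006], [-0.958, -0.286, -0.027], [0.024, 0.014, -1.0]]
wrist_force: [-1.4, 0.5, -0.3]
gripper_width: 0.231
```

>>> {"op": "carry_out", "data": {"steps": [[[0,-0.5,0],-2.5],[[0,-1,0],-5],[[-0.1,-1.4,0],-7],[[-0.1,-1.8,0],-9]]}}

```text
time_s: 21.1
tcp_pos: [0.6181, -0.0877, 0.0582]
ee_rot: [[0.433, -0.901, -0.014], [-0.901, -0.432, -0.028], [0.019, 0.025, -1.0]]
wrist_force: [-3.3, 0.2, 0.9]
gripper_width: 0.23
```

>>> {"op": "carry_out", "data": {"steps": [[[0,0,0],0],[[0,0,0],0]]}}

```text
time_s: 21.3
tcp_pos: [0.6192, -0.0874, 0.0589]
ee_rot: [[0.433, -0.902, -0.011], [-0.901, -0.432, -0.028], [0.02, 0.022, -1.0]]
wrist_force: [2.2, 1.1, 0.4]
gripper_width: 0.228
```

```bash
python3 - <<'E'
from h import *
np.set_printoptions(precision=4,suppress=True)
s=r.sense(); print(s['tcp_pos'],s['wrist_force'],s['gripper_width'],s['ee_rot'])
snap('scene','sc6');snap('side','sd6')
for c in('scene','side'):
  for t in ['pin','nest','blank_centre']:
    for d in r.place_of(c,t):
        p=np.array(d['centre'])-[.5755,.0145,0]; print(c,t,np.array(d['centre']),round(d['confidence'],2),np.hypot(*p[:2]).round(4),np.degrees(np.arctan2(p[1],p[0])).round(1))
E
```

```text
[ 0.6192 -0.0874  0.0589] [2.2133 1.1149 0.382 ] 0.2278775843570607 [[ 0.4325 -0.9015 -0.0109]
 [-0.9014 -0.4321 -0.0278]
 [ 0.0204  0.0219 -0.9996]]
scene pin [ 0.6229 -0.0828  0.0643] 0.85 0.1082 -64.0
scene pin [ 0.6501 -0.0349  0.0379] 0.62 0.0895 -33.5
scene nest [ 0.648  -0.0338  0.0372] 0.71 0.0871 -33.7
scene nest [ 0.6481 -0.039   0.0395] 0.64 0.0902 -36.4
scene blank_centre [ 0.649  -0.0383  0.0406] 0.77 0.0905 -35.7
side pin [ 0.6203 -0.0859  0.0631] 0.64 0.1099 -66.0
side nest [ 0.6489 -0.0363  0.0408] 0.63 0.0893 -34.7
side blank_centre [ 0.4647 -0.2521  0.0041] 0.74 0.2887 -112.6
side blank_centre [ 0.6497 -0.0348  0.0425] 0.48 0.0891 -33.6
side blank_centre [ 0.5206 -0.3231  0.0085] 0.43 0.342 -99.2
```

The force sign flipped, so the pin is now pulling the leading finger: the wheel has dropped towards the click. Following on, opening, and lifting clear.

>>> {"op": "carry_out", "data": {"steps": [[[0,-0.4,0],-2],[[0,-0.4,0],-2],[[0,-0.4,0],-2],[[0,-0.4,0],-2]], "gripper": -0.3}}

```text
time_s: 22.1
tcp_pos: [0.6218, -0.086, 0.0583]
ee_rot: [[0.464, -0.886, -0.014], [-0.886, -0.463, -0.028], [0.019, 0.025, -1.0]]
wrist_force: [0.3, -0.3, -0.1]
gripper_width: 0.347
```

>>> {"op": "carry_out", "data": {"steps": [[[0,0,-1.5],0],[[0,0,-3.5],0],[[0,0,-7],0],[[0,0,-10],0],[[0,0,-10],0]]}}

```text
time_s: 22.6
tcp_pos: [0.6258, -0.0832, 0.1635]
ee_rot: [[0.464, -0.886, -0.004], [-0.886, -0.464, -0.028], [0.023, 0.017, -1.0]]
wrist_force: [0.7, 0.0, 0.1]
gripper_width: 0.35
```

>>> {"op": "carry_out", "data": {"steps": [[[-1.5,4,-2],0],[[-3,8,-4],0],[[-5.3,13.7,-4],0],[[-5.3,13.7,-4],0],[[-5.3,13.7,-4],0]]}}

```text
time_s: 23.1
tcp_pos: [0.4776, -0.099, 0.2045]
ee_rot: [[0.463, -0.886, -0.005], [-0.886, -0.463, -0.028], [0.023, 0.017, -1.0]]
wrist_force: [-0.3, -0.1, 0.5]
gripper_width: 0.355
```

```bash
python3 - <<'E'
from h import *
np.set_printoptions(precision=4,suppress=True)
s=r.sense(); print(s['time_s'],s['tcp_pos'],s['wrist_force'])
a=snap('scene','sc7')[100:310,30:350,::-1];snap('side','sd7')
cv2.imwrite('pics/c7.png',cv2.resize(a,None,fx=2.5,fy=2.5,interpolation=2))
for c in('scene','side'):
  for t in ['pin','nest','blank_centre','pen','driver']:
    for d in r.place_of(c,t):
        p=np.array(d['centre'])-[.5755,.0145,0]; print(c,t,np.array(d['centre']),round(d['confidence'],2),np.hypot(*p[:2]).round(4),np.degrees(np.arctan2(p[1],p[0])).round(1))
E
```

```text
23.1 [ 0.4776 -0.099   0.2045] [-0.2873 -0.1013  0.5299]
scene pin [ 0.6221 -0.0864  0.0661] 0.87 0.1111 -65.2
scene nest [ 0.6505 -0.0372  0.0342] 0.84 0.0911 -34.6
scene blank_centre [ 0.4653 -0.2587  0.0037] 0.83 0.2946 -112.0
scene blank_centre [ 0.6497 -0.042   0.0413] 0.56 0.0933 -37.3
scene blank_centre [ 0.5189 -0.3294  0.0029] 0.52 0.3485 -99.3
scene pen [ 0.3693 -0.3054  0.0015] 0.71 0.3806 -122.8
scene driver [ 0.459  -0.4434  0.0025] 0.76 0.4725 -104.3
side pin [ 0.6229 -0.0871  0.063 ] 0.75 0.1121 -65.0
side nest [ 0.6476 -0.0351  0.0401] 0.69 0.0875 -34.5
side blank_centre [ 0.5211 -0.3245  0.0064] 0.62 0.3433 -99.1
side blank_centre [ 0.6482 -0.037   0.0449] 0.54 0.0891 -35.3
side blank_centre [ 0.4637 -0.2578  0.0027] 0.5 0.2944 -112.3
side pen [ 0.6555 -0.0372  0.0409] 0.73 0.0953 -32.9
side pen [ 0.3692 -0.3029  0.0009] 0.48 0.3786 -123.0
side driver [ 0.4535 -0.4405  0.0005] 0.49 0.4711 -105.0
```

View pics/c7.png

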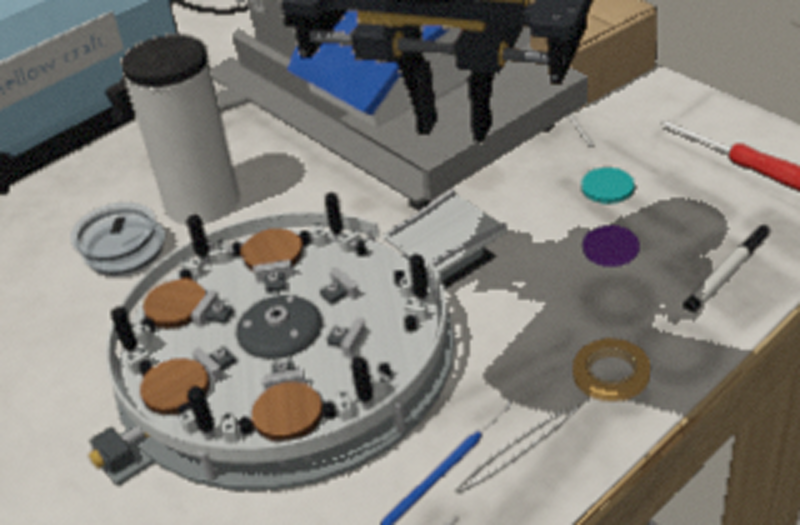

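The loaded nest has moved on one click, with its blank at crop (272,250). An empty nest faces the tray, and the pen, driver and look-alikes have not moved. Handing in.

```bash
python3 -c "
from h import *
print(r.finish_job())"
```

```text
the job is handed in; nothing more can be done
None
```

The blank is in the gate nest against its stop, the wheel has turned one click anticlockwise, and the job is handed in. No verdict was reported.

- **Loading:** My first grip caught only the top of the blank, so I reopened, went about 5 mm lower and gripped again. I laid the blank flat on the tray and pushed it through the jaws at 7–12 N. The force dropped to about 3 N, then rose steeply to 15 N at the stop. That is about 12 N on the stop, slightly over the 5–10 N "firm" range but under the 20 N limit. By the finger position, the blank's centre is about 90 mm from the axle.
- **Indexing:** I led the pin round with the fingers loosely on either side of it. The readings I took showed at most about 4 N. The wheel dropped into the next click, and I let go and lifted clear.
- **Last checks:** The networks put the loaded nest at -34.5° and -34.6° (expected -34.6°) and the pin at about -65° (expected -64.6°). The next empty nest stands at the gate. The pen, the driver and the purple and turquoise discs are where they were. The robot touches nothing. The robot clock read 23 s shortly before hand-in, against the 72 s limit.
- **Disagreements:** Single sightings of the blank scattered by about 4 mm (89–93 mm radius, -35° to -37°), which is within the networks' stated accuracy. The side camera also reported a false "pen" at the loaded nest, which the picture does not show.

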